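Mount the test panel and hold the inspection lamp up

TASK

Take the taller of the two wooden test panels out of the drying rack and slide it, upright, fully home into the slot of the inspection stand and let go of it. Then squeeze in the release button on the lamp's grip, pull the telescopic lamp straight up past its first stop to its second stop (fully extended), and finish holding it there with the button still squeezed in, because the lamp does not lock at the top. Leave the shorter panel in the rack and the jar, twine and brush where they are.

Things in the scene. Friction and masses are not known exactly. Their poses are not given: they have to be found in the camera images.
- panel_mid (a point): centre of the loose taller panel: wooden board, pale coat on one face, 90 (x) x 10 (y, thickness) x 140 mm (z, up), about 0.1 kg. It starts upright in either slot of the rack, foot 8 mm and top edge 148 mm above the work surface; the rack's walls cover its lowest 45 mm. Grasp its upper part across the 10 mm thickness
- panel_foot (a point): centre of the taller panel's bottom edge, same axes, 70 mm below its centre
- short_mid (a point): centre of the other, shorter panel (90 x 10 x 105 mm), upright in the rack's other slot; the slots are parallel, 84 mm apart, along the panels' thickness. It stays there
- slot (a point): centre of the slot's floor in the inspection stand, 12 mm above the work surface; axes of the stand. Slot: 94 mm long in x, 12 mm wide in y, open at the top, 30 mm deep, flared at 45 degrees in the top 6 mm to about 24 mm wide. Aluminium cheeks reach 18 mm to either side in y, 59 mm in x. Stand's grey foot plate, 150 x 320 x 12 mm, is fixed to the table
- grip (a point): centre of the lamp's black grip block, 34 (x) x 26 (y) x 45 mm (z), atop a vertical telescopic mast (tube 30 mm in diameter) on the same stand, axes those of the stand; 152.5 mm above the work surface at home, 170 mm from the slot along +y. The release button is on its +x face; one finger on it and one on the opposite (-x) face squeeze it in, from above
- lamp_bar (a point): centre of the aluminium lamp bar, 120 (x) x 22 (y) x 16 mm (z), fixed to the grip block and rising with it: 55 mm towards -y from the block's centre and 14.5 mm lower
- lamp (a joint): height of the lamp above its home position: 0 = home (latched), 0.05 = first stop (latches if the button is out), 0.10 = second stop, the hard end of travel, no latch there: released, it sinks back to the first stop. Moves straight up with the grip block; the lamp weighs about 0.35 kg (0.28 to 0.46)
- release (a joint): release button, a grey pad 20 (y) x 30 mm (z) standing 8 mm out of the block's +x face, at the height of the grip centre; value = how far it is pressed towards -x, 0 to 0.006. Spring: about 4 N to start, 9 N fully in. The latch lets go from about 0.004
- rack: plywood drying rack fixed to the table, 120 (x) x 150 (y) x 53 mm, origin at the centre of its underside; two slots along x at y = +42 and -42 mm, 12 mm wide, with walls up to 53 mm above the work surface
- jar_mid (a point): middle of a closed glass jar, 60 mm in diameter, 85 mm tall: leave alone
- twine_mid (a point): middle of a twine cone, 72 mm in diameter at its foot, 120 mm tall: leave alone
- brush: a flat brush lying on the table at the right (-y) of the stand, along its x: leave alone

How it is judged:
On the way, in this order (a step that is already met when the one before it is completed fails the run):
1. the taller panel stands fully home in the stand's slot, let go of (horizontal distance between panel_foot and slot below 0.006 m and z of panel_foot in the frame of slot below 0.005 m and angle between panel_mid's own z axis and vertical below 0.12 rad and contact force between the fingers and panel below 0.1 N), for 0.2 s.
2. button squeezed in, the lamp is drawn up from home (value of joint release above 0.004 m and value of joint lamp above 0.02 m), for 0.05 s.
At the end, for the whole second after the job is handed in: taller panel in the slot (foot within 6 mm sideways of its centre, 5 mm of its floor, tilt under 0.12 rad), not gripped; lamp within 7 mm of its second stop, at rest, pressed by the fingers with over 2 N, button at least 3.5 mm in; shorter panel upright in the rack (all of step 1 and value of joint lamp above 0.093 m and value of joint release above 0.0035 m and contact force between the fingers and lamp above 2 N and velocity of joint lamp between -0.02 and 0.02 m/s and horizontal distance between short_mid and rack below 0.06 m and angle between short_mid's own z axis and vertical below 0.2 rad); the arm keeps its last pose, push and grip.
It fails at once if the shorter panel is taken out or moved by more than 25 mm (distance of short_mid from where it was at the start of the episode above 0.025 m).
It fails at once if the jar, twine or brush is moved by more than 40 mm (distance of any of jar_mid, twine_mid, brush from where it was at the start of the episode above 0.04 m).
It fails at once if the taller panel is knocked over (angle between panel_mid's own z axis and vertical above 0.7 rad).
It also fails if it takes over 61 s, if anything falls off the work surface, if the arm or the gripper's body presses on something with over 40 N, if the wrist force passes 120 N, or if a joint passes its speed limit or range.

ROBOT

A 7-joint arm with a two-finger parallel gripper is mounted at the origin on the work surface. World frame = base frame: x ahead of the robot, y to its left, z up, the work surface at z = 0. Lengths are in m, angles in rad, forces in N, time in s.
With the tool pointing down it reaches from about 0.4 to 0.85 m from the base axis. Payload 4.5 kg.
Tool frame: the origin (TCP) lies between the finger pads; the fingertips stand 17 mm ahead of it and the grasp point (between the pads) lies 2 mm behind it; x points along the fingers, z is the direction in which the jaws open and shut, and the axes are right-handed (so a half turn about x gives the same grasp; the last joint's range is limited). The gripper opens to 88 mm and grips with 3 to 60 N. Pads are 18 mm wide; open, the fingers measure 123 mm over their backs; the gripper's body (75 mm by 187 mm) begins 45 mm behind the grasp point.
Start: joints at [1.349, 0.689, -0.195, 1.565, 0.157, 0.902, -0.215], TCP at [0.158, -0.605, 0.256] pointing down, gripper open.
Joint ranges: [-3.01, 3.01], [-0.46, 2.08], [-1.47, 1.51], [0.13, 2.56], [-1, 4.14], [0.04, 2.09], [-2.66, 2.66]. Speed limits (rad/s): [2.57, 2.57, 3.14, 3.14, 3.14, 3.14, 3.14].

INTERFACE

Orientations are given as a unit quaternion [w, x, y, z].
In Python, from plant import r gives the robot as it stands. Calls block until the motion is done:
- r.move_ptp(position, orientation): joint-space move of the TCP to a pose.
- r.servo_line(position, orientation=None, feed=0.15, f_stop=None): straight line of the TCP; orientation=None keeps the orientation; feed is the mean speed in m/s. With f_stop (N) it stops when the force on the tool has changed by that much, and returns True; else False.
- r.move_j(angles): joint-space move.
- r.set_gripper(opening, f_grip=None): finger opening in m; f_grip is the grip in N (None keeps the last); returns when the fingers have stopped.
- r.dwell(seconds).
- r.inverse_kinematics(position, orientation): joint angles nearest the present ones, or None.
- r.get_obs(): the state.
- r.camera(name): name is "side" or "top"; returns the picture (400x640x3 uint8, red, green, blue); there is no depth.
- r.camera_info(name): a dict with "vfov" (degrees; the focal length in pixels is half the picture's height over the tangent of half this angle, whatever the lens; pixels are square), "cx", "cy" (the principal point, pixels), "world_from_camera" (4x4, takes a point from camera to world coordinates). Camera axes: x right, y down, z forward; pixel columns grow to the right and rows downward; lengths in m; the calibration is good to about 2 mm. A picture is of the moment at which its call begins. camera_info takes no time and is no camera call.
A pose or a line that the arm cannot do raises r.IKError and nothing moves.
- r.sign_off(): hands the job in, once; it reports no verdict.
The state is a dict: "time_s": time; "qpos": joint angles; "qd": joint speeds; "tau": joint torques, N m; "tcp_pos": TCP position; "eef_rot": TCP orientation; "force": force on the tool from outside, world axes, zero at the start; "wrist_torque": the same for the moment, N m; "width": finger opening in m.
Only numpy, scipy, OpenCV 4.12 (cv2) and the standard library are available. Lean on these libraries where they do the work, as an engineer would, in place of code of your own. Each camera call takes 0.05 s, during which the arm holds its last target. There are 200 camera calls.

## Working session

There is one attempt and no reset: what is moved stays moved. The work goes in short steps, each a Python script; the robot and the scene stay as the last script left them, time stands still between calls to the robot, and variables do not carry over. Pictures are saved under pics/ and viewed, about 8 in all and at most 12, crops included, and the job is handed in when it is done.

```bash
mkdir -p pics; ls; python3 - <<'E'
from plant import r
import cv2,numpy as np
np.set_printoptions(precision=4,suppress=True)
for n in("side","top"):
    cv2.imwrite(f"pics/{n}0.png",r.camera(n)[:,:,::-1]); print(n,r.camera_info(n))
o=r.get_obs();print(o["time_s"],o["tcp_pos"],o["eef_rot"],o["force"],o["width"])
E
```

```text
pics
side {'vfov': 51.445681165330534, 'cx': 313.56511933667986, 'cy': 196.9230245479158, 'world_from_camera': array([[-0.6974, -0.4834,  0.5291, -0.0021],
       [-0.7166,  0.4654, -0.5195,  0.5647],
       [ 0.0049, -0.7415, -0.671 ,  0.9231],
       [ 0.    ,  0.    ,  0.    ,  1.    ]])}
top {'vfov': 50.408302126262186, 'cx': 315.2480970279485, 'cy': 202.7355514170889, 'world_from_camera': array([[-0.0638, -0.9735,  0.2195,  0.3811],
       [-0.9979,  0.0605, -0.0215, -0.0447],
       [ 0.0077, -0.2204, -0.9754,  1.2037],
       [ 0.    ,  0.    ,  0.    ,  1.    ]])}
0.1 [ 0.1579 -0.6042  0.255 ] [ 0.5592  0.4324  0.5602 -0.4318] [0.3145 0.2364 0.5796] 0.08815822699953751
```

View pics/top0.png

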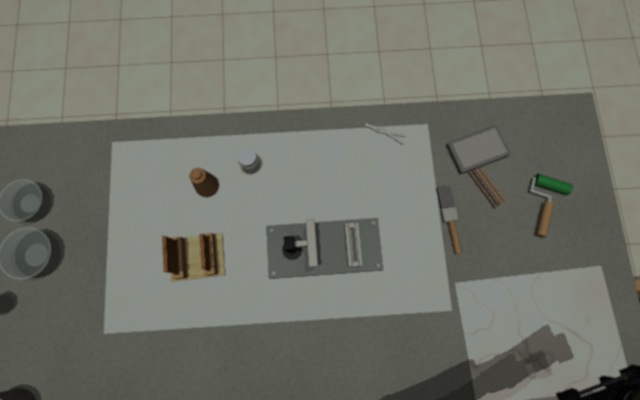

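View pics/side0.png

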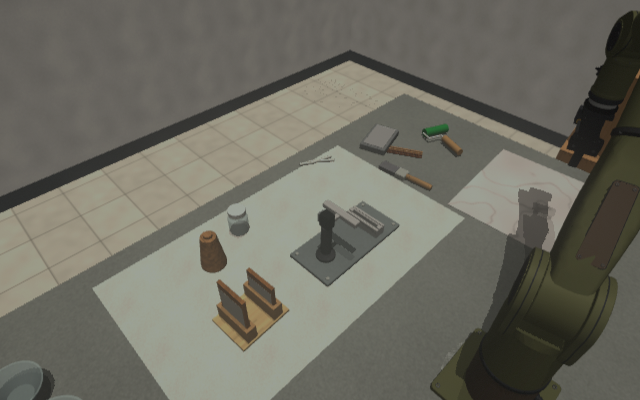

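The top view shows the rack at about (195,257), with the left panel (col ~175) looking the taller. The stand's plate runs (267,226) to (382,270), with the lamp at (292,245) and the slot at (352,244). The twine is at (203,182), the jar at (249,162) and the brush at (450,220). Next I'll take enlarged crops to pick accurate corners.

```bash
python3 - <<'E'
import cv2,numpy as np
t=cv2.imread("pics/top0.png");s=cv2.imread("pics/side0.png")
f=lambda im,x,y,w,h:cv2.convertScaleAbs(cv2.resize(im[y:y+h,x:x+w],None,fx=5,fy=5,interpolation=cv2.INTER_CUBIC),alpha=1.7)
a=np.hstack([f(t,155,222,75,60),f(s,210,262,85,60)]);b=np.hstack([f(t,262,215,125,65)]);b=cv2.copyMakeBorder(b,0,0,0,800-b.shape[1],0)
b=b[:290];a=a[:300]
cv2.imwrite("pics/c1.png",np.vstack([a,b]))
E
```

```text
(no output)
```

View pics/c1.png

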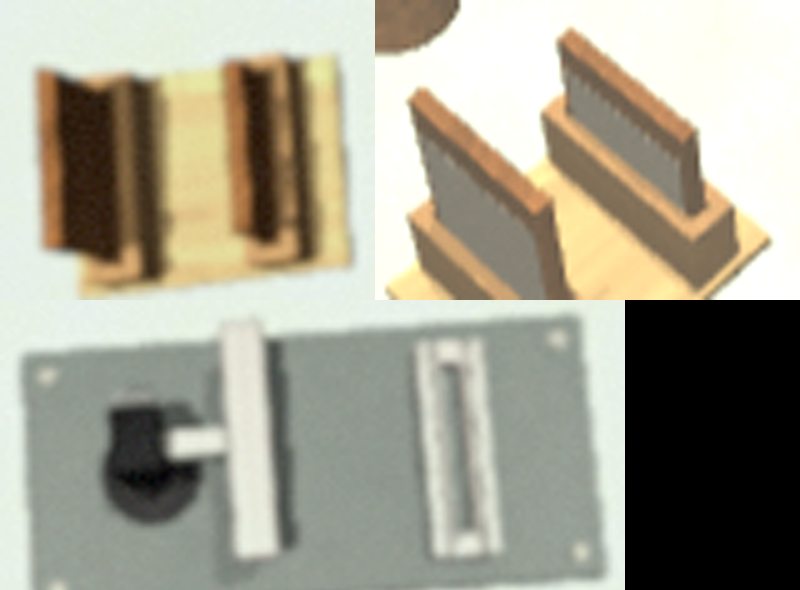

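The crop confirms that the left (+y) panel is the taller one. In the raw top image its top edge runs from (164.2,235.8) to (165.2,271.4). The cheek corners are near (345,223), (358.4,223), (361.6,265) and (349,266).

```bash
cat > h.py <<'E'
import numpy as np,cv2
from plant import r
np.set_printoptions(precision=4,suppress=True)
def ray(n,uv):
    i=r.camera_info(n);f=200/np.tan(np.radians(i["vfov"])/2);T=np.array(i["world_from_camera"])
    uv=np.atleast_2d(uv).astype(float)
    d=np.c_[(uv[:,0]-i["cx"])/f,(uv[:,1]-i["cy"])/f,np.ones(len(uv))]@T[:3,:3].T
    return T[:3,3],d
def onz(n,uv,z):
    c,d=ray(n,uv);return c+d*((z-c[2])/d[:,2])[:,None]
def proj(n,p):
    i=r.camera_info(n);f=200/np.tan(np.radians(i["vfov"])/2);T=np.array(i["world_from_camera"])
    q=(np.atleast_2d(p)-T[:3,3])@T[:3,:3];return np.c_[q[:,0]/q[:,2]*f+i["cx"],q[:,1]/q[:,2]*f+i["cy"]]
E
python3 - <<'E'
from h import *
def orig(c,x,y): return (np.array(c,float)+.5)/5-.5+[x,y]
def show(k,p):
    print(k,p.tolist() if 0 else p, "edges",np.linalg.norm(np.diff(np.vstack([p,p[:1]]),axis=0),axis=1),"c",p.mean(0))
B=(262,155)
show("cheek",onz("top",orig([(415,340),(484,340),(500,552),(435,557)],262,215-60),.042))
show("plate3",onz("top",orig([(23,354),(580,318),(605,577)],262,155),.012))
show("bar",onz("top",orig([(221,322),(261,322),(279,555),(234,557)],262,155),.146))
show("blocktop",onz("top",orig([(108,407),(163,404),(163,463),(106,465)],262,155),.175))
show("tall top",onz("top",orig([(47,70),(53,248)],155,222),.148))
show("tall side",onz("side",orig([(415-375,95),(544-375,208)],210,262),.148))
show("short top",onz("top",orig([(233,62),(243,236)],155,222),.113))
show("short side",onz("side",orig([(563-375,35),(690-375,133)],210,262),.113))
show("rack base",onz("top",orig([(337,57),(352,265),(82,298)],155,222),.008))
E
```

```text
cheek [[ 0.5811 -0.148   0.042 ]
 [ 0.5787 -0.1862  0.042 ]
 [ 0.4617 -0.1848  0.042 ]
 [ 0.4613 -0.1494  0.042 ]] edges [0.0383 0.1169 0.0355 0.1198] c [ 0.5207 -0.1671  0.042 ]
plate3 [[ 0.5921  0.0722  0.012 ]
 [ 0.593  -0.2457  0.012 ]
 [ 0.4464 -0.2456  0.012 ]] edges [0.3179 0.1467 0.3496] c [ 0.5438 -0.1397  0.012 ]
bar [[ 0.5785 -0.0415  0.146 ]
 [ 0.5772 -0.0616  0.146 ]
 [ 0.46   -0.0631  0.146 ]
 [ 0.4604 -0.0409  0.146 ]] edges [0.0202 0.1173 0.0222 0.1181] c [ 0.519  -0.0518  0.146 ]
blocktop [[ 0.5345  0.0159  0.175 ]
 [ 0.5343 -0.0109  0.175 ]
 [ 0.5055 -0.0094  0.175 ]
 [ 0.5063  0.0182  0.175 ]] edges [0.0268 0.0288 0.0276 0.0283] c [0.5201 0.0034 0.175 ]
tall top [[0.5581 0.3143 0.148 ]
 [0.4698 0.3101 0.148 ]] edges [0.0885 0.0885] c [0.514  0.3122 0.148 ]
tall side [[0.5572 0.3194 0.148 ]
 [0.4685 0.3136 0.148 ]] edges [0.0889 0.0889] c [0.5129 0.3165 0.148 ]
short top [[0.5622 0.2306 0.113 ]
 [0.4727 0.226  0.113 ]] edges [0.0896 0.0896] c [0.5174 0.2283 0.113 ]
short side [[0.5622 0.236  0.113 ]
 [0.4751 0.2284 0.113 ]] edges [0.0874 0.0874] c [0.5186 0.2322 0.113 ]
rack base [[0.5788 0.1984 0.008 ]
 [0.4617 0.1919 0.008 ]
 [0.4531 0.3408 0.008 ]] edges [0.1173 0.1492 0.19  ] c [0.4979 0.2437 0.008 ]
```

The sizes and spacing agree: the plate measures 318x147, the panel 89, and the panels are 84 mm apart with yaw about 0.053 rad. That gives tall panel (0.5135, 0.314), slot (0.520, -0.168) with yaw about 0, and grip (0.520, 0.003). I'll go and grasp the panel.

```bash
cat >> h.py <<'E'
from scipy.spatial.transform import Rotation as R
def down(yaw,s=1):  # jaw axis (tool z) at angle yaw from world +y, tool x down
    z=s*np.array([-np.sin(yaw),np.cos(yaw),0]);x=np.array([0,0,-1.]);y=np.cross(z,x)
    q=R.from_matrix(np.c_[x,y,z]).as_quat();return [q[3],q[0],q[1],q[2]]
def st(k=""):
    o=r.get_obs();print(k,"t",round(o["time_s"],2),"p",np.array(o["tcp_pos"]),"F",np.array(o["force"]),"w",round(o["width"],4))
def save(n,k):
    im=r.camera(n);cv2.imwrite(f"pics/{k}.png",im[:,:,::-1]);return im
E
python3 - <<'E'
from h import *
for s in(1,-1):
  for p,yw in(((.5135,.314,.36),.053),((.5135,.314,.12),.053),((.52,-.168,.36),0),((.52,.003,.16),np.pi/2),((.52,.003,.16),-np.pi/2)):
    q=r.inverse_kinematics(p,down(yw,s));print(s,p,None if q is None else np.array(q))
E
```

```text
1 (0.5135, 0.314, 0.36) [ 0.0055  0.8844 -1.4296  1.4651  0.8734  1.5294  0.2298]
1 (0.5135, 0.314, 0.12) [-0.1798  0.9744 -0.8412  1.7254  0.9196  0.8875  0.1913]
1 (0.52, -0.168, 0.36) [ 0.8119  0.6238 -1.0275  1.6343  0.5638  1.2101  1.2321]
1 (0.52, 0.003, 0.16) [-0.3651  0.7565  0.4596  1.9897 -0.6339  0.5399 -2.5985]
1 (0.52, 0.003, 0.16) [ 0.1248  0.7184 -0.3593  1.9643  0.467   0.5399 -0.5589]
-1 (0.5135, 0.314, 0.36) [-0.2869  0.6017 -0.6108  1.4804  0.3599  1.173  -2.4729]
-1 (0.5135, 0.314, 0.12) [-0.8692  0.8947  0.4469  1.7639 -0.6132  0.6259 -1.5774]
-1 (0.52, -0.168, 0.36) [ 0.335   0.4663 -0.1696  1.6581  0.0889  1.0248 -1.4338]
-1 (0.52, 0.003, 0.16) [ 0.1248  0.7184 -0.3593  1.9643  0.467   0.5399 -0.5589]
-1 (0.52, 0.003, 0.16) [-0.3651  0.7565  0.4596  1.9897 -0.6339  0.5399 -2.5985]
```

```bash
python3 - <<'E'
from h import *
q=down(.053,-1)
r.move_ptp((.4,-.35,.38),down(0,-1)); st("via")
r.move_ptp((.5135,.3145,.30),q); st("above")
r.set_gripper(.05,15)
r.servo_line((.5135,.3145,.165),q,feed=.15); st("pre")
save("top","t1");save("side","s1")
t=cv2.imread("pics/t1.png");s=cv2.imread("pics/s1.png")
f=lambda im,x,y:cv2.convertScaleAbs(cv2.resize(im[y:y+100,x:x+100],None,fx=4,fy=4,interpolation=cv2.INTER_CUBIC),alpha=1.7)
cv2.imwrite("pics/c2.png",np.hstack([f(t,130,205),f(s,200,255)]))
E
```

```text
via t 1.49 p [ 0.399  -0.3512  0.3796] F [-0.2545 -0.1239  0.5324] w 0.0883
above t 3.91 p [0.5143 0.3132 0.3001] F [-0.4641  0.0739 -0.8639] w 0.0881
pre t 5.67 p [0.514  0.315  0.1658] F [-0.51    0.217  -0.3374] w 0.0504
```

View pics/c2.png

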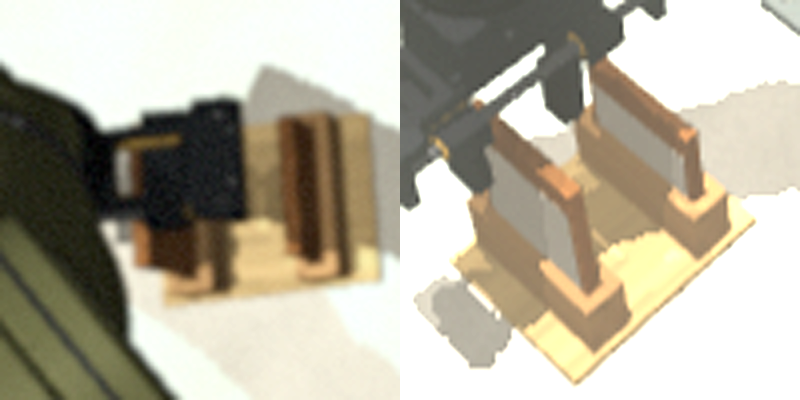

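The jaws straddle the tall panel in the side view, and the short one is clear, so I'll descend and grasp.

```bash
python3 - <<'E'
from h import *
q=down(.053,-1)
print(r.servo_line((.5135,.3145,.121),q,feed=.08,f_stop=8)); st("low")
r.set_gripper(.0,25); st("grip")
F0=np.array(r.get_obs()["force"])
r.servo_line((.5135,.3145,.185),q,feed=.06); st("lift")
r.servo_line((.5135,.3145,.36),q,feed=.15); st("high")
r.move_ptp((.52,-.168,.36),down(0.002,-1)); st("over")
r.servo_line((.52,-.168,.19),down(0.002,-1),feed=.12); st("hover")
save("top","t2");save("side","s2")
t=cv2.imread("pics/t2.png");s=cv2.imread("pics/s2.png")
f=lambda im,x,y,w=80:cv2.convertScaleAbs(cv2.resize(im[y:y+w,x:x+w],None,fx=5,fy=5,interpolation=cv2.INTER_CUBIC),alpha=1.7)
cv2.imwrite("pics/c3.png",np.hstack([f(t,310,205),f(s,325,150)]))
E
```

```text
False
low t 6.47 p [0.5136 0.3147 0.1209] F [ 0.2476 -0.9952  0.1289] w 0.0502
grip t 7.15 p [0.5135 0.3145 0.1211] F [-0.6333  0.6228  0.6025] w 0.0097
lift t 8.37 p [0.5132 0.3143 0.1845] F [-0.0709 -0.003  -0.6661] w 0.0099
high t 9.68 p [0.5131 0.3141 0.359 ] F [-0.2712 -0.5297 -1.4317] w 0.0098
over t 11.44 p [ 0.5206 -0.1664  0.3601] F [ 0.0046  0.0945 -1.7372] w 0.0097
hover t 13.01 p [ 0.5204 -0.1681  0.1906] F [-0.4361  0.1759 -0.5367] w 0.0099
```

View pics/c3.png

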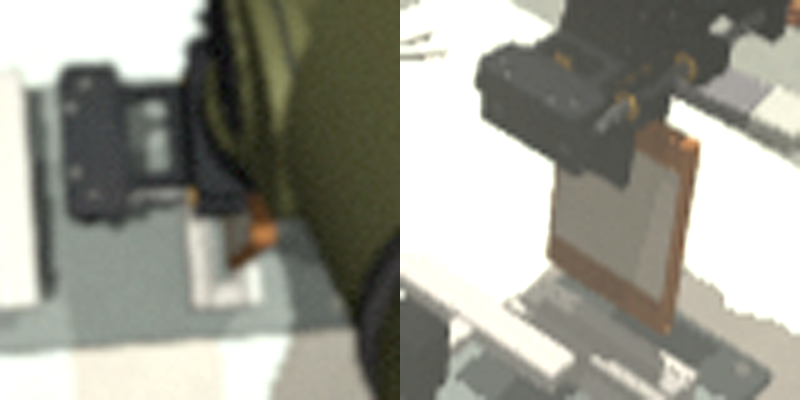

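```bash
python3 - <<'E'
import cv2,numpy as np
from h import *
print(onz("side",(np.array([(150,262),(255,328),(268,333)])+.5)/5-.5+[325,150],.0776))
print(onz("top",(np.array([(251,237),(276,237)])+.5)/5-.5+[310,205],.2176))
f=lambda k,x,y:cv2.convertScaleAbs(cv2.resize(cv2.imread(f"pics/{k}.png")[y:y+50,x:x+50],None,fx=8,fy=8,interpolation=cv2.INTER_CUBIC),alpha=1.6)
cv2.imwrite("pics/c4.png",np.hstack([f("s0",340,195),f("s2",345,180)]))
E
```

```text
[[ 0.563  -0.1626  0.0776]
 [ 0.4833 -0.1643  0.0776]
 [ 0.4755 -0.1665  0.0776]]
[[ 0.4796 -0.1621  0.2176]
 [ 0.4789 -0.1737  0.2176]][ WARN:0@0.556] global loadsave.cpp:275 findDecoder imread_('pics/s0.png'): can't open/read file: check file path/integrity
Traceback (most recent call last):
TypeError: 'NoneType' object is not subscriptable
```

```bash
python3 - <<'E'
import cv2,numpy as np
f=lambda k,x,y:cv2.convertScaleAbs(cv2.resize(cv2.imread(f"pics/{k}.png")[y:y+50,x:x+50],None,fx=8,fy=8,interpolation=cv2.INTER_CUBIC),alpha=1.6)
cv2.imwrite("pics/c4.png",np.hstack([f("side0",340,195),f("s2",345,180)]))
E
```

```text
(no output)
```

View pics/c4.png

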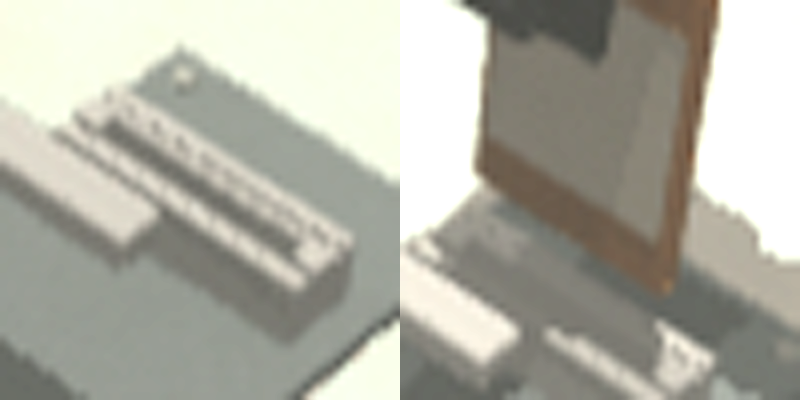

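```bash
python3 - <<'E'
from h import *
g=lambda c,x,y:(np.array(c,float)+.5)/8-.5+[x,y]
a=onz("side",g([(302,290),(352,240),(108,86),(72,118)],340,195),.042);print("cheek",a,a.mean(0))
b=onz("side",g([(75,170),(254,285),(272,292)],345,180),.0776);print("foot",b)
print("slot mouth dark ends",onz("side",g([(295,250),(103,122)],340,195),.042))
E
```

```text
cheek [[ 0.4591 -0.1485  0.042 ]
 [ 0.4624 -0.1814  0.042 ]
 [ 0.5801 -0.1785  0.042 ]
 [ 0.5777 -0.1552  0.042 ]] [ 0.5198 -0.1659  0.042 ]
foot [[ 0.5679 -0.1651  0.0776]
 [ 0.4819 -0.1658  0.0776]
 [ 0.4751 -0.1677  0.0776]]
slot mouth dark ends [[ 0.4737 -0.1623  0.042 ]
 [ 0.568  -0.1621  0.042 ]]
```

```bash
python3 - <<'E'
from h import *
q=down(0.002,-1)
x,y=.5193,-.167
r.servo_line((x,y,.162),q,feed=.1); st()
for dx in(0,.002,-.002,.004,-.004):
    hit=r.servo_line((x+dx,y,.1245),q,feed=.03,f_stop=9); st(f"{dx} {hit}")
    z=r.get_obs()["tcp_pos"][2]
    if not hit or z<.130: break
    r.servo_line((x+dx,y,.160),q,feed=.06)
E
```

```text
t 13.54 p [ 0.5193 -0.1669  0.162 ] F [-0.3166  0.1735 -0.6634] w 0.0093
0 True t 14.13 p [ 0.5191 -0.1667  0.15  ] F [ 0.9695  0.0971 -0.6095] w 0.0102
0.002 True t 14.98 p [ 0.5195 -0.1667  0.1497] F [ 0.7556  0.5745 -0.2421] w 0.0097
-0.002 True t 15.84 p [ 0.5197 -0.1667  0.1497] F [ 1.0922  0.8247 -0.6907] w 0.01
0.004 True t 16.7 p [ 0.5186 -0.1667  0.1499] F [-0.4231  0.3337 -1.7174] w 0.0099
-0.004 True t 17.51 p [ 0.5212 -0.167   0.1534] F [-0.147  -0.2348 -0.9978] w 0.0098
```

It stopped at the bottom of the flare, and my retries drifted diagonally. I'll redo this as true vertical probes, with x slightly lower and y varied.

```bash
python3 - <<'E'
from h import *
q=down(0.002,-1)
done=0
for x,y in((.5185,-.1685),(.5185,-.1655),(.5185,-.170),(.5170,-.167)):
    r.servo_line((x,y,.158),q,feed=.06)
    hit=r.servo_line((x,y,.1245),q,feed=.03,f_stop=9); st(f"{x} {y} {hit}")
    z=r.get_obs()["tcp_pos"][2]
    if not hit or z<.145: break
E
```

```text
0.5185 -0.1685 True t 18.54 p [ 0.519  -0.1685  0.1508] F [-0.1647  0.2844  5.0727] w 0.0097
0.5185 -0.1655 True t 19.91 p [ 0.5183 -0.1654  0.1248] F [-0.8429  0.2979  5.0308] w 0.0096
```

It dropped in at y = -0.1655 and bottomed at 0.1248, where 0.125 was expected. Releasing and checking.

```bash
python3 - <<'E'
from h import *
q=down(0.002,-1)
r.set_gripper(.03); st("open")
r.servo_line((.5183,-.1655,.29),q,feed=.15); st("up")
r.move_ptp((.45,.12,.36),down(np.pi/2,-1)); r.set_gripper(.07)
st("away")
save("top","t3");save("side","s3")
t=cv2.imread("pics/t3.png");s=cv2.imread("pics/s3.png")
f=lambda im,x,y,w=80:cv2.convertScaleAbs(cv2.resize(im[y:y+w,x:x+w],None,fx=5,fy=5,interpolation=cv2.INTER_CUBIC),alpha=1.7)
cv2.imwrite("pics/c5.png",np.hstack([f(t,310,205),f(s,310,160)]))
E
```

```text
open t 20.39 p [ 0.5175 -0.1653  0.1239] F [ 0.9921  0.2603 -0.2731] w 0.03
up t 21.65 p [ 0.5177 -0.1655  0.2892] F [-0.1447  0.1658  0.5891] w 0.0299
away t 23.54 p [0.45 0.12 0.36] F [0.1265 0.7213 0.7797] w 0.07
```

View pics/c5.png

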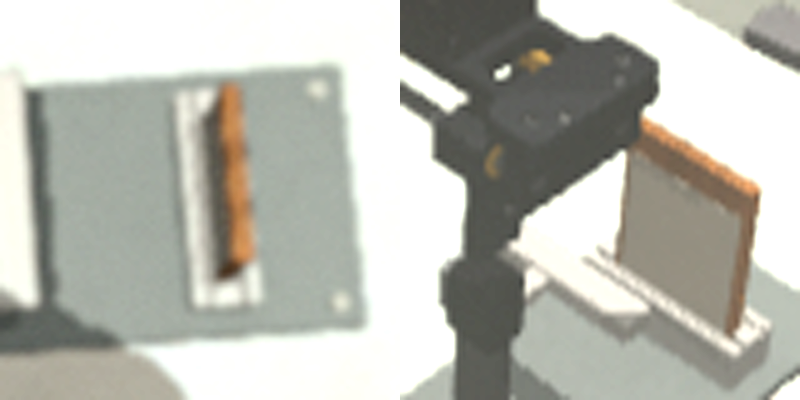

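```bash
python3 - <<'E'
from h import *
g=lambda c,x,y:(np.array(c,float)+.5)/5-.5+[x,y]
a=onz("top",g([(231,84),(241,266)],310,205),.152);print(a,a.mean(0),np.linalg.norm(a[0]-a[1]))
u=g([(350,190)],310,160);print("side near-top",onz("side",u,.152))
# triangulated height of near top end
c1,d1=ray("top",g([(241,266)],310,205));c2,d2=ray("side",u)
A=np.c_[d1[0],-d2[0]];k=np.linalg.lstsq(A,c2-c1,rcond=None)[0];print("h",c1+k[0]*d1[0],c2+k[1]*d2[0])
E
```

```text
[[ 0.5634 -0.1666  0.152 ]
 [ 0.4723 -0.1638  0.152 ]] [ 0.5178 -0.1652  0.152 ] 0.09120395920147446
side near-top [[ 0.4772 -0.1619  0.152 ]]
h [ 0.4722 -0.1636  0.1531] [ 0.4765 -0.1608  0.1531]
```

The panel is home: its top edge triangulates to 0.153 against 0.152 expected, and it is upright at (0.518, -0.165). Now the lamp.

```bash
python3 - <<'E'
from h import *
q=down(np.pi/2,-1)
x,y=.5212,.0042
r.move_ptp((x,y,.27),q); st("above")
print(r.servo_line((x,y,.1525),q,feed=.1,f_stop=8)); st("down")
r.set_gripper(0,30); st("squeezed")
save("side","s4")
s=cv2.imread("pics/s4.png")
cv2.imwrite("pics/c6.png",cv2.convertScaleAbs(cv2.resize(s[160:260,270:400],None,fx=5,fy=5,interpolation=cv2.INTER_CUBIC),alpha=1.7))
E
```

```text
above t 24.33 p [0.5211 0.0062 0.2708] F [-0.0088  0.948   0.2279] w 0.0697
False
down t 25.66 p [0.5216 0.0043 0.153 ] F [-0.7041 -0.0328  0.3396] w 0.0701
squeezed t 26.27 p [0.5187 0.0042 0.1526] F [-6.1087  0.0001  6.6105] w 0.0358
```

View pics/c6.png

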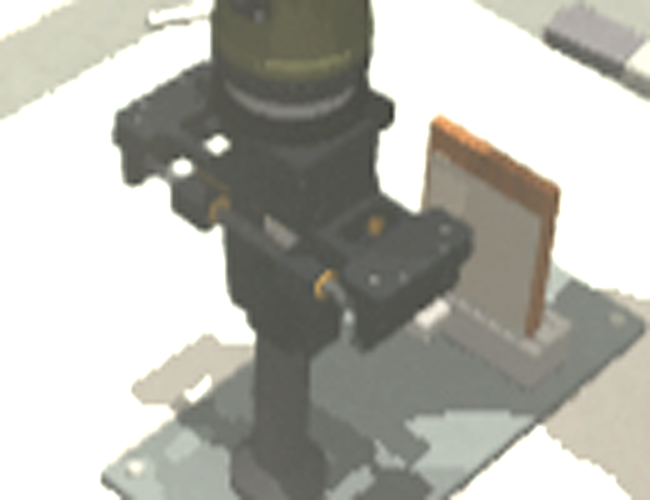

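The opening reads 35.8 mm against 36 with the button fully in, so the lamp is gripped. The panel still stands. Pulling up.

```bash
python3 - <<'E'
from h import *
q=down(np.pi/2,-1)
x,y=.5187,.0042
print(r.servo_line((x,y,.175),q,feed=.04,f_stop=25)); st("2cm")
print(r.servo_line((x,y,.245),q,feed=.06,f_stop=25)); st("9cm")
print(r.servo_line((x,y,.256),q,feed=.02,f_stop=12)); st("top")
r.dwell(.5); st("held")
save("top","t5");save("side","s5")
t=cv2.imread("pics/t5.png");s=cv2.imread("pics/s5.png")
f=lambda im,x,y:cv2.convertScaleAbs(cv2.resize(im[y:y+130,x:x+130],None,fx=3,fy=3,interpolation=cv2.INTER_CUBIC),alpha=1.7)
cv2.imwrite("pics/c7.png",np.hstack([f(t,260,180),f(s,270,140)]))
E
```

```text
False
2cm t 27.03 p [0.5187 0.0041 0.1751] F [-3.4818  0.0478 -3.983 ] w 0.0356
False
9cm t 28.35 p [0.5187 0.0041 0.2448] F [-2.6942  0.9958 -3.7046] w 0.0359
True
top t 28.81 p [0.5185 0.0041 0.2525] F [ 3.9267  0.9403 -3.5028] w 0.0355
held t 29.31 p [0.5185 0.0041 0.2519] F [ 6.2912  1.1296 -3.4502] w 0.0355
```

View pics/c7.png

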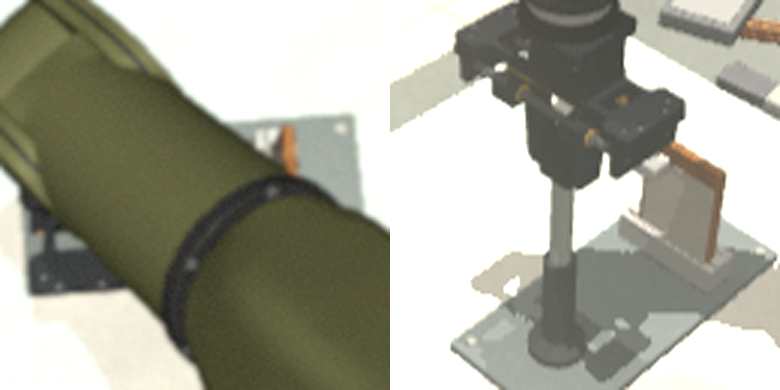

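The hard stop was met at TCP z 0.2525, 100 mm of rise. The force shows the lamp's weight carried (-3.5 N), the opening is 35.5 mm (button in), and the panel is upright in its slot. Handing in.

```bash
python3 - <<'E'
from h import *
r.sign_off(); st("end")
E
```

```text
the job is handed in; nothing more can be done
the job is handed in; nothing more can be done
```

The taller panel stands in the inspection stand's slot, let go of. The lamp is held at its second stop with the button squeezed in, and I handed the job in at about 29 s; no verdict was reported.

- **Panel:** it took seven tries to enter the slot. Six stopped in the flare: on the early retries x drifted, and then y was off by 1–3 mm. It went in at y = -0.1655. After release its top edge measured 0.153 m, where 0.152 m is right. Its near end disagreed by about 4 mm in x between the two cameras. It looked upright in the last picture.
- **Lamp:** the hard stop was met after 100 mm of rise, and 0.5 s later the gripper read 99.3 mm. The finger opening was 35.5 mm, where 36 mm means the button is fully in. The force on the tool showed about 3.5 N of lamp weight.
- **Side load:** while holding at the top there was 6 N sideways along x on the tool, well inside the limits.
- **Not checked:** I did not measure the shorter panel, jar, twine or brush again at the end. The arm did not go down near any of them except the shorter panel, which it passed without contact.

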